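Bolt the lid of the utensil box through its slotted locking disc

TASK

Lock the lid of the steel utensil box. With a fingertip push one of the disc's studs round until the slot across the disc lines up with the sliding bar, then push the bar by its thumb plate through the slot and the keeper beyond it, fully home against the bridge. Only push: do not lift or tip the bar out of its guide, leave the timer and the marker lying on the lid where they are, and finish clear of everything.

Things in the scene. Friction and masses are not known exactly. Their poses are not given: they have to be found in the camera images.
- utensil_box: Closed steel box, fixed. Origin on the worktop, z up, y along its length; lid top at z 130 mm, lid x -109..63, y -160..160 mm. The lock is on the lid along the line x = -55 mm; the bar is pushed to box +y. On that line: end stop y -127, guide y -126..42 (two rails, tops 12 mm above the lid), bridge, disc (centre y 100), keeper.
- lock_disc (a joint): Turn of the disc about its vertical axis, rad, counter-clockwise from above positive, range -0.4..3.54. At 0 and at 3.1416 the slot lies along the bar's line; either will do. Starts between 0.5 and 2.64. Friction 0.06 N m (about 2 N at a stud); it stays where it is left, with no click or stop at the aligned place.
- disc_centre (a point): On the disc's axis, level with its top face, 20 mm above the lid. The disc is 84 mm across. A slot 20 mm wide, open at the top, 16.5 mm deep, runs right across its middle; the mouths flare to 28 mm. The frame turns with the disc: y along the slot, x through both studs.
- stud_a (a point): Centre of the top of one upright stud of the disc: round, 12 mm thick, rising 27 mm above the disc's top face, 31 mm from the disc's axis on the disc's +x side (square to the slot).
- stud_b (a point): The same point of the other, equal stud, 31 mm from the axis on the disc's -x side.
- lock_bar: Loose bar in the guide, 14 mm wide, 12 high, about 0.22 kg; y axis towards its tapered nose, z up. Origin on its underside below the front face of the thumb plate, an upright plate 34 mm wide, 10 thick (y -10..0), from 12 to 46 mm above the underside. Bar runs y -30..136. Starts 128 to 134 mm short of home, nose just short of the disc. Home: plate meets bridge, origin at box y 42.
- bar_nose (a point): Tip of the bar's nose, 136 mm ahead of the bar's origin and 6 mm above its underside.
- bridge (a point): Middle of the face, towards the thumb plate, of the fixed bridge that spans the bar between guide and disc: 30 mm wide, 12 mm long (box y 42..54), top 24 mm above the lid; this point is 21 mm above the lid, on the bar's line.
- keeper_window (a point): Middle of the window (20 mm wide) in the keeper, an upright plate 6 mm thick and 48 wide on the box's end wall, top 30 mm above the lid; the window is 10 mm above the lid, 67 mm beyond the disc's axis. With the bar home its nose stands 8 mm beyond the plate.
- timer: kitchen timer 94x68x34 mm lying on the lid beside the bar; origin centre of its underside
- marker: felt marker 17 mm thick, 135 mm long, lying on the lid behind the disc; origin centre of its underside
There are look-alikes about, which are no part of the job. There is more than one size of the lock_bar; the one meant has the size given above.

How it is judged:
By the outcome, as a careful person would: the job done as asked, in the order asked, and still so for the second after the job is handed in, with the robot touching nothing.
It also fails if it takes over 48 s, if anything falls off the work surface, if the arm or the gripper's body presses on something with over 40 N, if the wrist force passes 120 N, or if a joint passes its speed limit or range.

ROBOT

A 6-joint arm with a two-finger parallel gripper is mounted at the origin on a cart in front of the work surface, level with it; the furniture and walls round the work are solid. World frame = base frame: x ahead of the robot, y to its left, z up, the work surface at z = 0. Lengths are in m, angles in rad, forces in N, time in s.
With the tool pointing down it reaches from about 0.375 to 0.9 m from the base axis. Payload 3.1 kg.
Tool frame: the origin (TCP) lies between the finger pads; the fingertips stand 11 mm ahead of it and the grasp point (between the pads) lies 8 mm behind it; z points along the fingers, y is the direction in which the jaws open and shut (so a half turn about z gives the same grasp; the last joint's range is limited). The gripper opens to 85 mm and grips with 20 to 120 N. Pads are 22 mm wide; open, the fingers measure 114 mm over their backs; the gripper's body (76 mm by 85 mm) begins 54 mm behind the grasp point. The pads swing forward as they close: fully open they stand 13 mm farther back than shut.
Start: joints at [1.026, 0.527, 1.433, -0, 1.181, -0.178], TCP at [0.224, 0.583, 0.242] pointing down, gripper open.
Joint ranges: [-3.08, 3.08], [-0.75, 2.2], [0.22, 2.44], [-1.43, 4.57], [0, 2.65], [-2.85, 2.85]. Speed limits (rad/s): [2.79, 2.79, 3.14, 3.14, 3.14, 3.14].

INTERFACE

Orientations are given as a unit quaternion [x, y, z, w].
In Python, from station import manip gives the robot as it stands. The module is installed in compiled form; this text tells all that it offers.
- The arm moves only by the tool arm_command, never from a script. Its argument "rows" is a list of rows, each a list of 3 entries, a list of its own where there are three numbers: the shift along the world's x, y, z in mm, then the turn about the world's z in rad, then the closure, from -1 (fully open) to 1 (shut), so that 0 is half open. A call has 1 to 12 rows; each row shifts and turns the commanded pose from where the row before left it; what a row does not reach is not made up. A row lasts 1/8 s, in which the tool goes at most 62.5 mm and 10.7 degrees, less where a joint would pass 70% of its speed; a pose out of reach is approached as far as the arm can. A call with a gripper value outside its range is refused whole. The fingers move at their own pace and stop on an object; "squeeze" is the grip in N (left out, the last holds). Time passes only in rows, so rows that do not move let the fingers close. It gives the time, the measured TCP pose, the force and the opening at its end, in the units of the state.
- manip.sense(): the state, without advancing time (a new reading comes with each control period).
- manip.snapshot(name): name is "scene" or "top" or "wrist"; returns the picture (400x640x3 uint8, blue, green, red); there is no depth.
- manip.get_calibration(name): a dict with "fovy" (degrees; the focal length in pixels is half the picture's height over the tangent of half this angle, whatever the lens; pixels are square), "cx", "cy" (the principal point, pixels), "R" (3x3) and "t" (3): a world point X has camera coordinates R X + t. Camera axes: x right, y down, z forward; pixel columns grow to the right and rows downward; lengths in m; the calibration is good to about 2 mm. A picture is of the moment at which its call begins: read the wrist's pose just before it. get_calibration takes no time and is no camera call; for the wrist camera it gives the pose at the moment of the call.
- manip.sign_off(): hands the job in, once; it reports no verdict.
The state is a dict: "t": time; "q": joint angles; "qd": joint speeds; "tau": joint torques, N m; "tcp_pos": TCP position; "tool_rot": TCP orientation; "force": force on the tool from outside, world axes, zero at the start; "ft_torque": the same for the moment, N m; "finger_gap": opening from 0.0 (shut) to 1.0 (fully open).
Only numpy, scipy, OpenCV 4.12 (cv2) and the standard library are available. Lean on these libraries where they do the work, as an engineer would, in place of code of your own. Each camera call takes 0.05 s, during which the arm holds its last target.

## Working session

There is one attempt and no reset: what is moved stays moved. The work goes in short steps, Python scripts to look and compute and a tool call to move; the robot and the scene stay as the last step left them, time stands still between calls to the robot, and variables do not carry over. Pictures are saved under pics/ and viewed, and the job is handed in when it is done.

Besides the shell and the picture viewer there is one more tool, called after "Emit:" by a JSON object that holds its "api" and its "payload", one argument or row to a line. arm_command: Moves the arm, as the interface text tells. Its arguments: {"type":"object","properties":{"rows":{"type":"array","items":{"type":"array"}},"squeeze":{"type":"number"}},"required":["rows"]}

```bash
mkdir -p pics; ls
python3 - <<'E'
from station import manip
import cv2,numpy as np
print(manip.sense())
for n in ["scene","top","wrist"]:
    c=manip.get_calibration(n); print(n,c)
    cv2.imwrite(f"pics/{n}0.png",manip.snapshot(n))
E
```

```text
pics
{'t': 0.0, 'q': array([ 1.02550918e+00,  5.28454415e-01,  1.43390831e+00, -5.89407271e-06,
        1.18140910e+00, -1.78527853e-01]), 'qd': array([ 0.0005919 ,  0.00190601, -0.00069611,  0.00055997, -0.00017012,
       -0.00166406]), 'tau': array([-3.40471024e-04, -4.42354882e+01, -1.78028101e+01, -1.92129251e-04,
        8.29021126e-03,  1.45999411e-05]), 'tcp_pos': array([0.22374229, 0.58283106, 0.24133891]), 'tool_rot': array([ 1.82352379e-01,  9.83232639e-01, -1.01997049e-03, -3.83228683e-04]), 'force': array([-0.54974133,  0.69928684, -0.00466864]), 'ft_torque': array([ 0.03162923,  0.0350015 , -0.02812385]), 'finger_gap': 0.9973268216722545}
scene {'fovy': 47.571272436862245, 'cx': 320.3971016956981, 'cy': 197.374515445213, 'R': array([[ 0.53160935, -0.84698807, -0.00164539],
       [-0.39547515, -0.2464999 , -0.88478088],
       [ 0.74899326,  0.4710085 , -0.46600439]]), 't': array([-0.27791387,  0.36459278,  0.47363328])}
top {'fovy': 42.97405419924011, 'cx': 324.4005848690603, 'cy': 195.142446962162, 'R': array([[ 2.39913061e-02, -9.99712156e-01,  1.49548882e-04],
       [-9.78970458e-01, -2.35238559e-02, -2.02641236e-01],
       [ 2.02586425e-01,  4.71522400e-03, -9.79253035e-01]]), 't': array([0.05133454, 0.64554612, 1.01653905])}
wrist {'fovy': 59.68082771609876, 'cx': 321.6535513958863, 'cy': 198.02960792318063, 'R': array([[ 0.3587946 ,  0.93341305, -0.00255098],
       [ 0.88824028, -0.34058816,  0.3082676 ],
       [ 0.28687216, -0.11287063, -0.95129626]]), 't': array([-0.62326248, -0.03957591,  0.3806978 ])}
```

View pics/scene0.png

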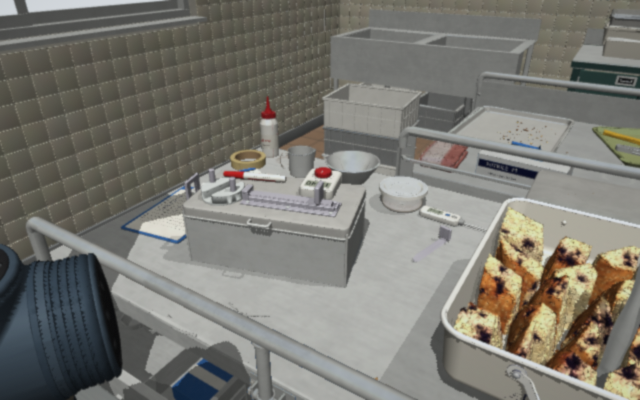

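View pics/top0.png

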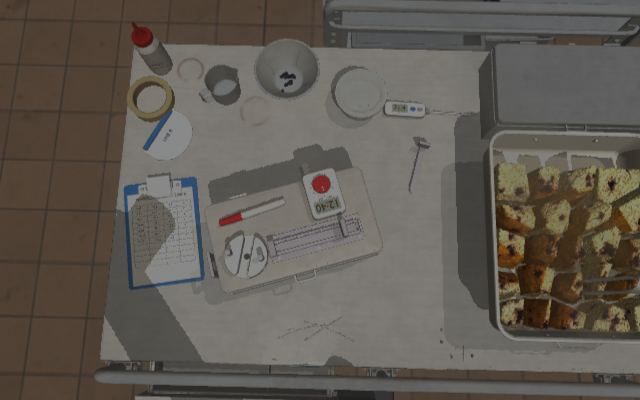

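View pics/wrist0.png

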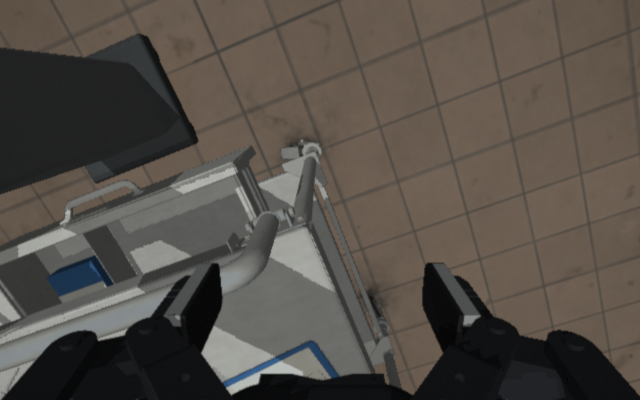

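Run:
```python
import cv2
im=cv2.imread("pics/top0.png"); c=im[150:300,195:395]; cv2.imwrite("pics/topc.png",cv2.resize(c,(800,600),interpolation=cv2.INTER_CUBIC))
im=cv2.imread("pics/scene0.png"); c=im[150:290,180:380]; cv2.imwrite("pics/scc.png",cv2.resize(c,(800,560),interpolation=cv2.INTER_CUBIC))
```

```text
(no output)
```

View pics/topc.png

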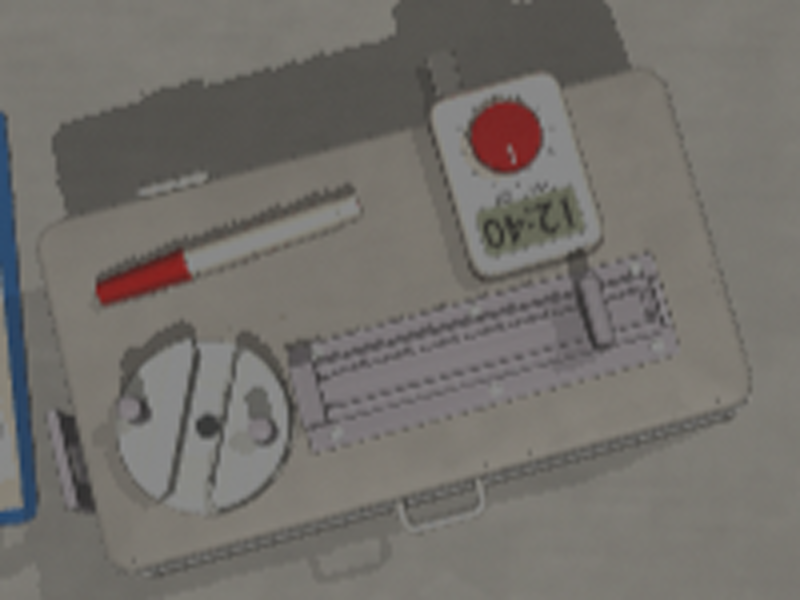

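View pics/scc.png

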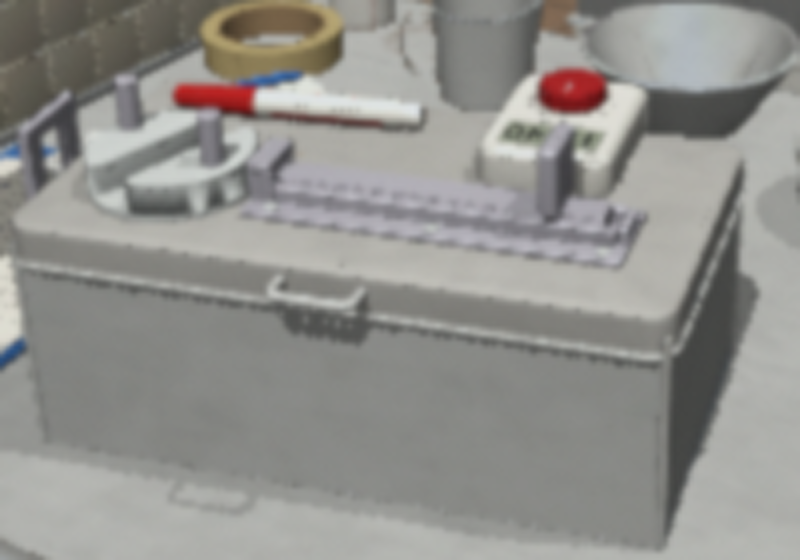

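```bash
cat > h.py <<'E'
import numpy as np
from scipy.optimize import least_squares
F=lambda c:200/np.tan(np.radians(c['fovy'])/2)
def proj(c,X):
    X=np.atleast_2d(X); p=X@np.array(c['R']).T+np.array(c['t']); f=F(c)
    return np.c_[c['cx']+f*p[:,0]/p[:,2], c['cy']+f*p[:,1]/p[:,2]]
def back(c,uv,z):
    R=np.array(c['R']);t=np.array(c['t']); o=-R.T@t
    d=R.T@np.array([(uv[0]-c['cx'])/F(c),(uv[1]-c['cy'])/F(c),1]); return o+d*(z-o[2])/d[2]
def w(pose,P):
    P=np.atleast_2d(P)/1000.; x,y,a=pose; C,S=np.cos(a),np.sin(a)
    return np.c_[x+C*P[:,0]-S*P[:,1], y+S*P[:,0]+C*P[:,1], P[:,2]]
E
cat > fit0.py <<'E'
from station import manip
from h import *
c=manip.get_calibration("top")
print("cam",-np.array(c['R']).T@c['t'])
full=lambda u:np.array([(u[0]+.5)/4-.5+195,(u[1]+.5)/4-.5+150])
obs=[((205,427),(-55,100,150)),((290,346),(-40,54,154)),((312,341),(-40,42,154)),((327,420),(-70,42,154)),((303,428),(-70,54,154)),
]
uv=np.array([full(o[0]) for o in obs]);P=np.array([o[1] for o in obs],float)
r=least_squares(lambda p:(proj(c,w(p,P))-uv).ravel(),[.55,.1,.2])
print(r.x, r.fun.reshape(-1,2).round(2).tolist())
pose=r.x
for n,p in dict(c1=(-109,160,130),c2=(63,160,130),c3=(63,-160,130),c4=(-109,-160,130),keep1=(-31,164,160),keep2=(-79,164,160),g=(-55,-127,142)).items():
    q=proj(c,w(pose,p))[0]; print(n,((q-[195,150])*4).round(), w(pose,p).round(3))
for u in [(133,408),(262,432)]: 
    X=back(c,full(u),.177); print("stud",X.round(4)); d=X-w(pose,(-55,100,177))[0]; print(np.hypot(d[0],d[1]),np.degrees(np.arctan2(d[1],d[0])-pose[2]))
E
python3 fit0.py
```

```text
cam [0.42480199 0.06171229 1.12625554]
[0.59207844 0.13828332 0.34238436] [[-0.0, -1.69], [-0.79, 3.41], [-0.31, 2.71], [0.55, -2.17], [0.54, -2.2]]
c1 [122. 568.] [[0.436 0.252 0.13 ]]
c2 [ 27. 234.] [[0.598 0.31  0.13 ]]
c3 [635.  40.] [[0.705 0.009 0.13 ]]
c4 [748. 361.] [[ 0.543 -0.049  0.13 ]]
keep1 [ 57. 411.] [[0.508 0.282 0.16 ]]
keep2 [ 84. 508.] [[0.463 0.266 0.16 ]]
g [651. 275.] [[0.583 0.    0.142]]
stud [0.5093 0.2437 0.177 ]
0.029771765927757318 65.3334769670624
stud [0.4996 0.183  0.177 ]
0.03181949858053496 -122.45374987461344
```

```bash
sed -i 's/^obs=.*/obs=[((205,427),(-55,100,150)),((34,222),(63,160,130)),((658,66),(63,-160,130)),((752,402),(-109,-160,130)),((114,574),(-109,160,130)),((52,410),(-31,167,160)),((77,508),(-79,167,160)),/' fit0.py; python3 fit0.py
```

```text
cam [0.42480199 0.06171229 1.12625554]
[0.5854127  0.13376027 0.28327331] [[-0.27, -0.62], [1.28, 1.8], [-0.08, 0.96], [0.1, -0.9], [0.04, -1.28], [-0.08, -0.01], [-0.93, 0.23]]
c1 [113. 567.] [[0.436 0.257 0.13 ]]
c2 [ 38. 228.] [[0.601 0.305 0.13 ]]
c3 [656.  68.] [[ 0.691 -0.002  0.13 ]]
c4 [751. 397.] [[ 0.525 -0.05   0.13 ]]
keep1 [ 56. 407.] [[0.51  0.283 0.16 ]]
keep2 [ 78. 506.] [[0.464 0.269 0.16 ]]
g [658. 305.] [[ 0.568 -0.004  0.142]]
stud [0.5093 0.2437 0.177 ]
0.029636664066176252 64.71706557370254
stud [0.4996 0.183  0.177 ]
0.03181259964096015 -115.32164221858902
```

Emit:
{"api": "arm_command", "payload": {
  "rows": [
    [[26,-34,15],-0.084,1],
    [[27,-37,15],-0.084,1],
    [[27,-37,15],-0.084,1],
    [[27,-37,10],-0.084,1],
    [[27,-37,5],-0.084,1],
    [[27,-37,0],-0.084,1],
    [[27,-37,0],-0.084,1],
    [[27,-37,0],-0.084,1],
    [[27,-37,0],-0.084,1],
    [[27,-37,0],-0.084,1],
    [[23,-37,0],-0.084,1],
    [[0,0,0],0,1]
  ],
  "squeeze": 20
}}

```text
t: 1.65
tcp_pos: [0.5177, 0.177, 0.302]
tool_rot: [0.603, 0.798, -0.0, 0.0]
force: [0.1, 0.2, -0.4]
finger_gap: -0.003
```

```bash
cat > snap.py <<'E'
import sys,cv2,pickle
from station import manip
n,o=sys.argv[1:3]
c=manip.get_calibration(n); im=manip.snapshot(n); s=manip.sense()
cv2.imwrite(f"pics/{o}.png",im); pickle.dump(c,open(f"pics/{o}.pkl","wb"))
print(s['t'],s['tcp_pos'].round(4),s['tool_rot'].round(3),s['force'].round(1),s['finger_gap'])
E
python3 snap.py wrist w1
```

```text
1.7 [0.5164 0.1783 0.3019] [ 0.602  0.798 -0.    -0.001] [-0.9 -0.5  0.1] 0.0035997548234984827
```

View pics/w1.png

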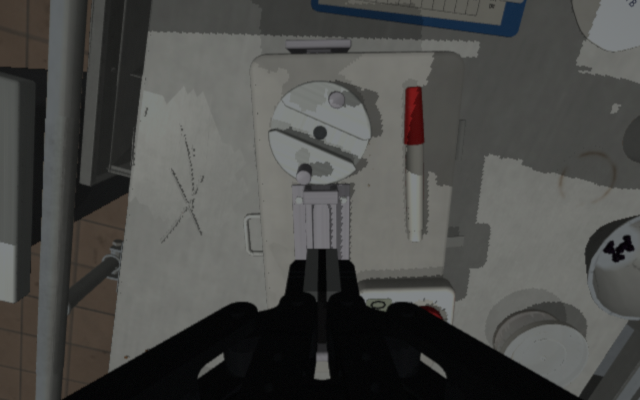

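```bash
cat > crop.py <<'E'
import sys,cv2
f,o,x,y,w,h,k=sys.argv[1:8];x,y,w,h,k=map(int,(x,y,w,h,k))
im=cv2.imread(f"pics/{f}.png")[y:y+h,x:x+w]; im=cv2.convertScaleAbs(im,alpha=1.4)
cv2.imwrite(f"pics/{o}.png",cv2.resize(im,None,fx=k,fy=k,interpolation=cv2.INTER_CUBIC))
E
python3 crop.py w1 w1c 240 30 140 120 5;python3 crop.py w1 w1d 240 150 140 120 5
```

```text
(no output)
```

View pics/w1c.png

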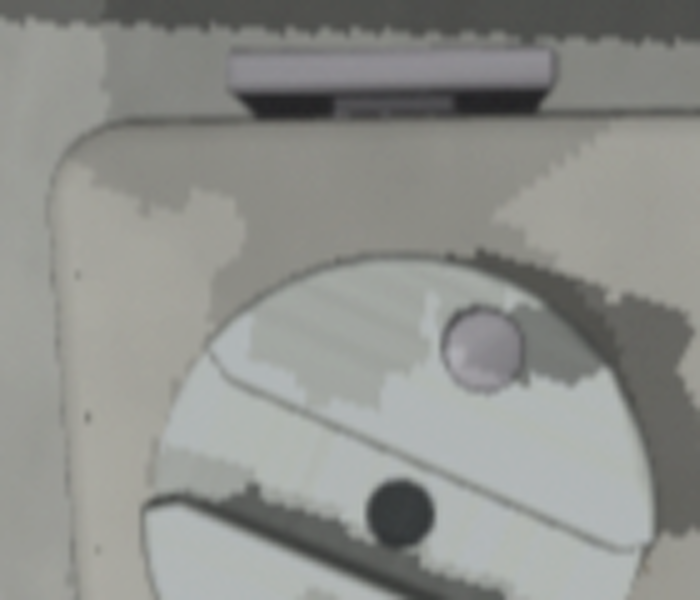

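View pics/w1d.png

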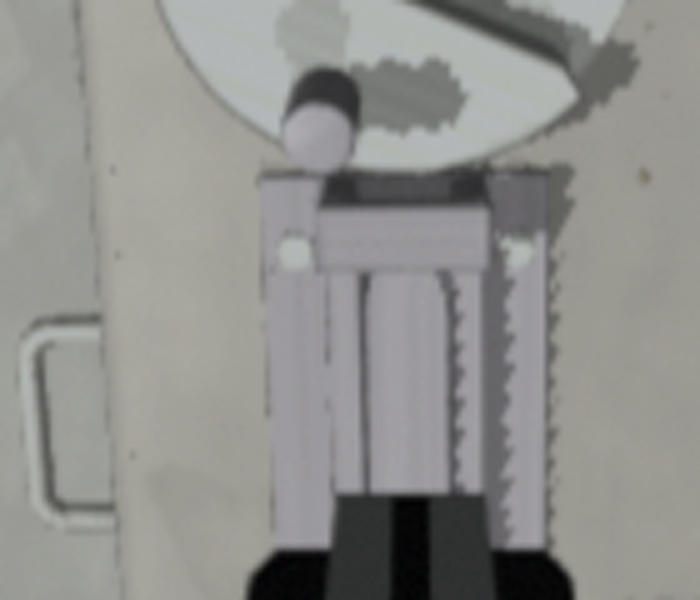

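```bash
cat > fit1.py <<'E'
import pickle
from h import *
c=pickle.load(open("pics/w1.pkl","rb"))
A=lambda u,v:((u+.5)/5-.5+240,(v+.5)/5-.5+30)
B=lambda u,v:((u+.5)/5-.5+240,(v+.5)/5-.5+150)
a=back(c,A(485,349),.177); b=back(c,B(318,138),.177); d=a-b
print(a.round(4),b.round(4),np.hypot(*d[:2]),(a+b)[:2]/2)
obs=[(B(318,207),(-70,54,154)),(B(489,207),(-40,54,154)),(B(488,270),(-40,42,154)),(B(318,270),(-70,42,154)),(A(228,50),(-79,170,160)),(A(552,48),(-31,170,160)),(A(228,95),(-79,164,160)),(A(552,88),(-31,164,160)),(A(400,514),(-55,100,133.5))]
uv=np.array([o[0] for o in obs]);P=np.array([o[1] for o in obs],float)
r=least_squares(lambda p:(proj(c,w(p,P))-uv).ravel(),[.58,.13,.28])
print(r.x, r.fun.reshape(-1,2).round(1).tolist())
pose=r.x; print("disc",w(pose,(-55,100,150)))
print("theta",np.arctan2(d[1],d[0])-pose[2])
print("hole .1335",back(c,A(400,514),.1335))
E
python3 fit1.py
```

```text
[0.5085 0.2461 0.177 ] [0.5003 0.1848 0.177 ] 0.061879205396114446 [0.50438044 0.21546162]
[0.58552482 0.13492089 0.28958577] [[-1.0, 0.3], [0.7, -0.2], [0.8, 0.8], [-0.6, 1.3], [-1.1, -0.3], [1.0, -1.0], [-0.7, -0.3], [0.9, 0.1], [-0.2, -0.0]]
disc [[0.50425937 0.21505158 0.15      ]]
theta 1.1483294646841677
hole .1335 [0.50443992 0.21509718 0.1335    ]
```

```bash
python3 crop.py w1 w1e 270 230 110 90 7
cat > plan.py <<'E'
from h import *
from station import manip
ya=.2875; pose=None
D=np.array([.5043,.2153]); C,S=np.cos(ya),np.sin(ya)
def W(rx,ry): return D+np.array([C*rx-S*ry,S*rx+C*ry])/1000
s=manip.sense(); p=s['tcp_pos']; print(p.round(4), s['tool_rot'])
th=1.148
a=W(-12.7,-53); print("approach",a.round(4),((a-p[:2])*1000).round(1))
prev=a
for k,t in enumerate(np.linspace(th,0,9)):
    q=W(-31*np.cos(t),-31*np.sin(t)-17); print(k,q.round(4),((q-prev)*1000).round(1)); prev=q
E
python3 plan.py
```

```text
[0.5164 0.1783 0.3019] [ 6.02468076e-01  7.98142783e-01 -2.45578367e-04 -5.05559955e-04]
approach [0.5071 0.1609] [ -9.3 -17.5]
0 [0.5049 0.1683] [-2.2  7.4]
1 [0.5006 0.1692] [-4.3  0.9]
2 [0.4964 0.1707] [-4.2  1.5]
3 [0.4925 0.1728] [-3.9  2.1]
4 [0.4889 0.1755] [-3.6  2.6]
5 [0.4858 0.1786] [-3.2  3.1]
6 [0.4831 0.1822] [-2.7  3.5]
7 [0.481 0.186] [-2.1  3.9]
8 [0.4794 0.1902] [-1.6  4.2]
```

View pics/w1e.png

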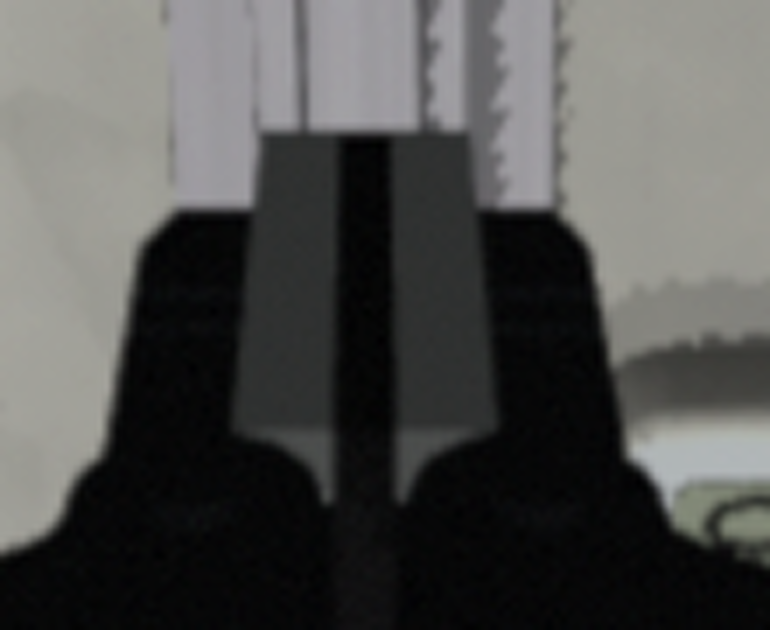

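Run:
```python
import pickle
from h import *
c=pickle.load(open("pics/w1.pkl","rb"))
p=np.array([.5164,.1783,.3019]); tx=np.array([np.cos(1.85),np.sin(1.85),0])
for h in (0,.005,.011,.016,.024):
    print(h,proj(c,p+.011*tx-[0,0,h]).round(1))
```

```text
0 [[321. 252.]]
0.005 [[321.  246.7]]
0.011 [[321.  240.8]]
0.016 [[321.  236.1]]
0.024 [[321.1 229.3]]
```

Emit:
{"api": "arm_command", "payload": {
  "rows": [
    [[-3,-6,-20],0,1],
    [[-3,-6,-25],0,1],
    [[-3,-5,-25],0,1],
    [[0,0,-20],0,1],
    [[0,0,-15],0,1],
    [[0,0,-11],0,1],
    [[0,0,0],0,1]
  ]
}}

```text
t: 2.58
tcp_pos: [0.5066, 0.1628, 0.1857]
tool_rot: [0.601, 0.799, -0.0, -0.001]
force: [1.0, -0.6, -0.2]
finger_gap: -0.003
```

```bash
python3 snap.py wrist w2; python3 snap.py scene s2; python3 crop.py s2 s2c 170 130 200 130 4; python3 crop.py w2 w2c 220 30 200 150 4
```

```text
2.625 [0.5072 0.1627 0.1863] [ 0.601  0.799 -0.    -0.   ] [-0.1 -0.8 -0.2] 0.0002585818016440516
2.675 [0.5075 0.1626 0.1867] [0.601 0.799 0.    0.   ] [-0.9 -0.9 -0.6] 0.0019750261431806275
```

View pics/w2.png

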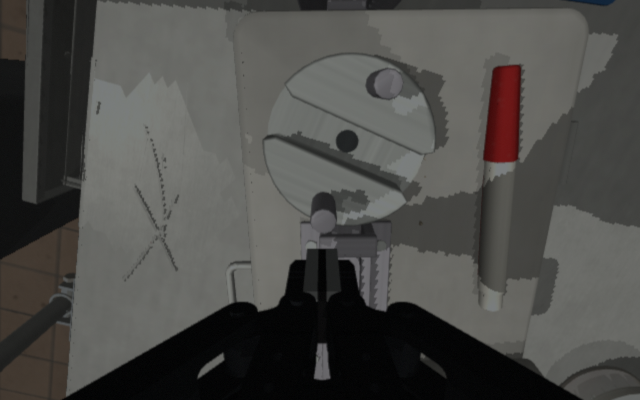

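View pics/s2c.png

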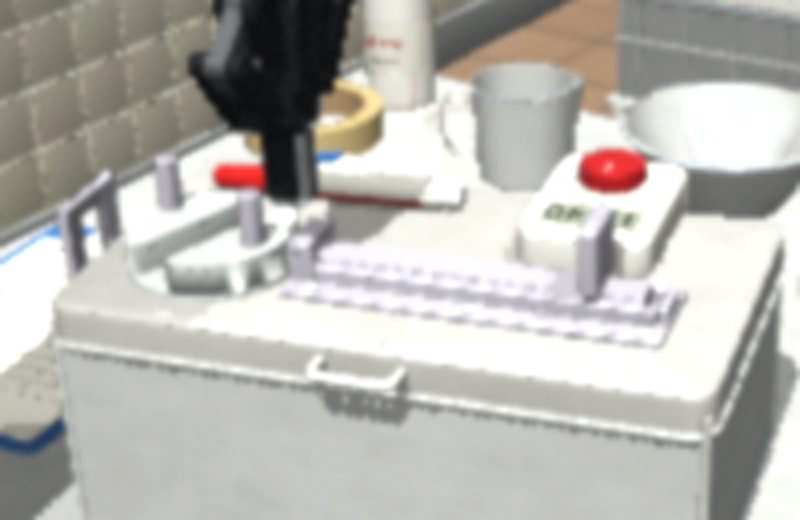

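Emit:
{"api": "arm_command", "payload": {
  "rows": [
    [[0,0,-12],0,1],
    [[-2,5,0],0,1],
    [[-4,2,0],0,1],
    [[-4,2,0],0,1],
    [[-4,2,0],0,1],
    [[-4,3,0],0,1],
    [[-3,3,0],0,1],
    [[-3,3,0],0,1],
    [[0,0,0],0,1]
  ]
}}

```text
t: 3.8
tcp_pos: [0.4808, 0.1815, 0.1739]
tool_rot: [0.601, 0.799, -0.002, -0.001]
force: [-0.7, -3.9, -1.8]
finger_gap: -0.002
```

```bash
python3 snap.py wrist w3; python3 crop.py w3 w3c 220 20 200 150 4; python3 plan.py | head -1
```

```text
3.85 [0.4815 0.1817 0.174 ] [ 0.601  0.799 -0.002 -0.001] [-1.2 -3.8 -0.9] -0.004846664957259446
[0.4815 0.1817 0.174 ] [ 6.01248275e-01  7.99060310e-01 -1.61445906e-03 -7.25619686e-04]
```

View pics/w3.png

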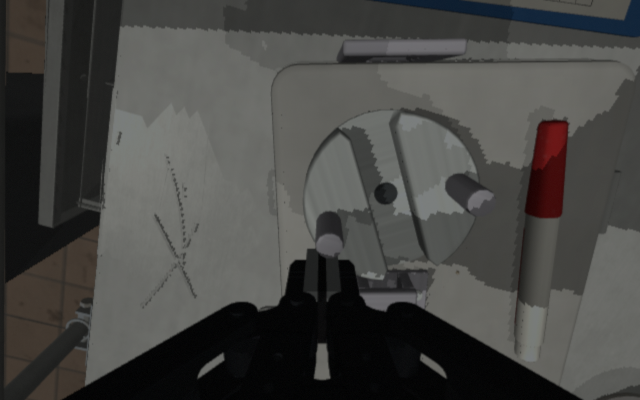

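```bash
python3 crop.py w3 w3s 290 90 200 150 4
cat > th.py <<'E'
import sys,pickle
from h import *
c=pickle.load(open(f"pics/{sys.argv[1]}.pkl","rb")); u=list(map(float,sys.argv[2:6]))
a=back(c,u[:2],.177);b=back(c,u[2:],.177);d=a-b
print(a.round(4),b.round(4),np.hypot(*d[:2]).round(4),"mid",((a+b)/2).round(4)[:2],"theta",np.arctan2(d[1],d[0])-.2875)
E
python3 th.py w3 482 202 330 244
```

```text
[0.5299 0.2329 0.177 ] [0.4785 0.1994 0.177 ] 0.0614 mid [0.5042 0.2161] theta 0.2907925320135296
```

View pics/w3s.png

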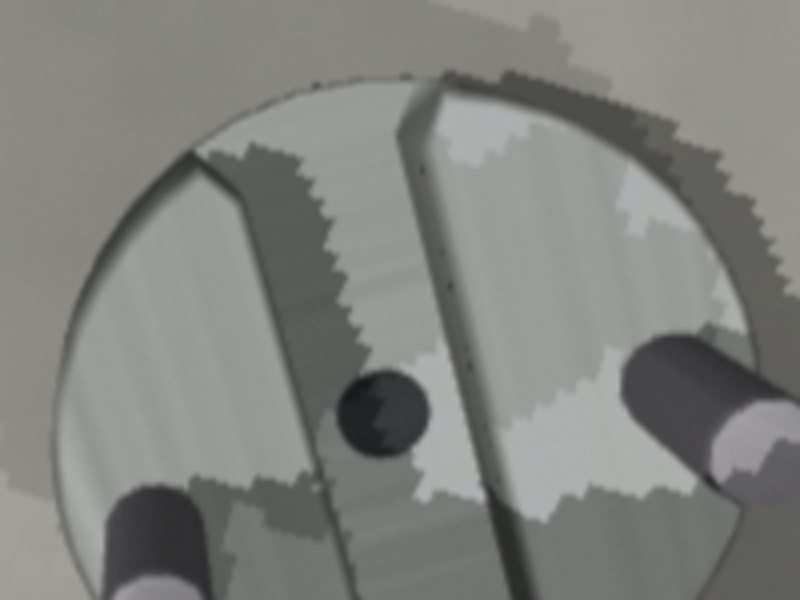

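Emit:
{"api": "arm_command", "payload": {
  "rows": [
    [[-2,3,0],0,1],
    [[-1,3,0],0,1],
    [[-0.5,1,0],0,1],
    [[0,0,0],0,1]
  ]
}}

```text
t: 4.35
tcp_pos: [0.4799, 0.1898, 0.1745]
tool_rot: [0.602, 0.799, 0.0, 0.0]
force: [-2.0, -1.2, -0.6]
finger_gap: -0.003
```

```bash
python3 snap.py wrist w4; python3 crop.py w4 w4s 290 90 200 150 4
```

```text
4.4 [0.4801 0.1898 0.1745] [0.602 0.799 0.001 0.   ] [-0.5 -1.1  0.3] -0.0006351010838025934
```

View pics/w4.png

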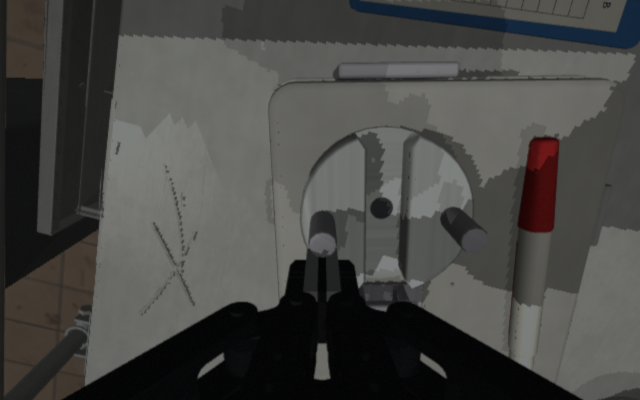

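View pics/w4s.png

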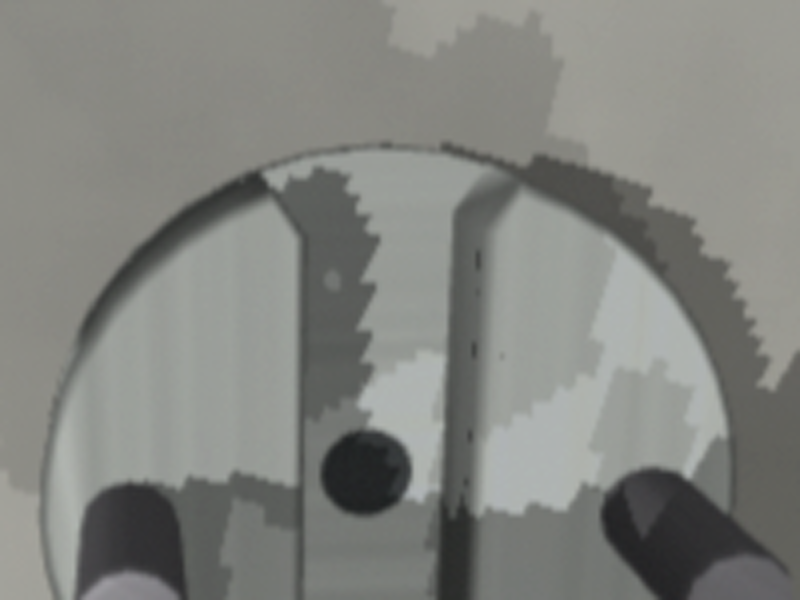

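```bash
python3 crop.py w4 w4t 300 205 200 60 4; python3 th.py w4 474 237 322 243
python3 - <<'E'
import pickle
from h import *
c=pickle.load(open("pics/w4.pkl","rb"))
A=lambda u,v:((u+.5)/4-.5+290,(v+.5)/4-.5+90)
def ang(p,q,z):
    d=back(c,A(*p),z)-back(c,A(*q),z); return np.arctan2(d[1],d[0])-np.pi/2-.2875, d[:2]
print(ang((303,240),(299,590),.150)); print(ang((490,220),(478,500),.150));print(ang((455,215),(438,590),.1335))
# keeper top edge angle / lid edge
def ang2(p,q,z):
    d=back(c,q,z)-back(c,p,z); return np.arctan2(d[1],d[0])-.2875
print("keeper",ang2((337,66),(457,63),.160))
E
```

```text
[0.5326 0.2264 0.177 ] [0.4744 0.2069 0.177 ] 0.0613 mid [0.5035 0.2166] theta 0.035144342369934634
(np.float64(0.019633334991845497), array([-0.01298131,  0.04092862]))
(np.float64(0.029573647831031447), array([-0.01044049,  0.03181672]))
(np.float64(0.01931458898439542), array([-0.01528239,  0.048237  ]))
keeper 0.01575648236657834
```

View pics/w4t.png

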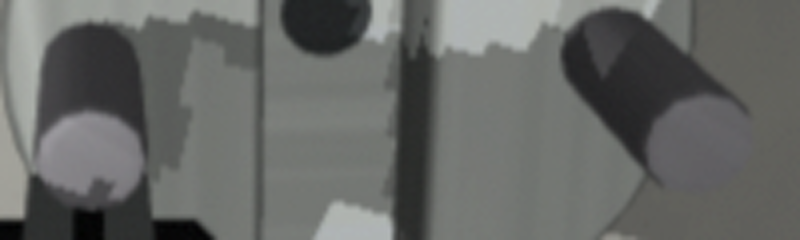

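Emit:
{"api": "arm_command", "payload": {
  "rows": [
    [[1,-3,0],0,1],
    [[1,-3,20],0,1],
    [[6,-14,40],0,1],
    [[16,-34,15],0,1],
    [[16,-34,0],0,1],
    [[16,-34,0],0,1],
    [[16,-34,0],0,1],
    [[16,-34,-5],0,1],
    [[0,0,0],0,1],
    [[0,0,0],0,1]
  ]
}}

```text
t: 5.65
tcp_pos: [0.5675, -0.0001, 0.2443]
tool_rot: [0.602, 0.799, 0.0, -0.0]
force: [0.7, -0.3, 0.1]
finger_gap: -0.0
```

```bash
python3 snap.py wrist w5; python3 snap.py top t5;  python3 crop.py w5 w5s 240 100 160 120 5; python3 crop.py t5 t5s 195 150 200 150 4
```

```text
5.7 [5.673e-01 3.000e-04 2.444e-01] [ 0.601  0.799  0.    -0.   ] [-0.4  0.3  0.5] -0.0002785840973588737
5.75 [5.672e-01 5.000e-04 2.445e-01] [ 0.601  0.799  0.    -0.   ] [ 0.4  0.1 -0.3] 0.005668710813365383
```

View pics/w5.png

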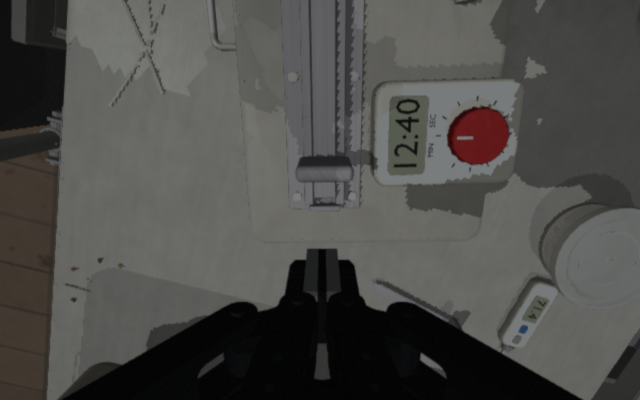

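View pics/t5s.png

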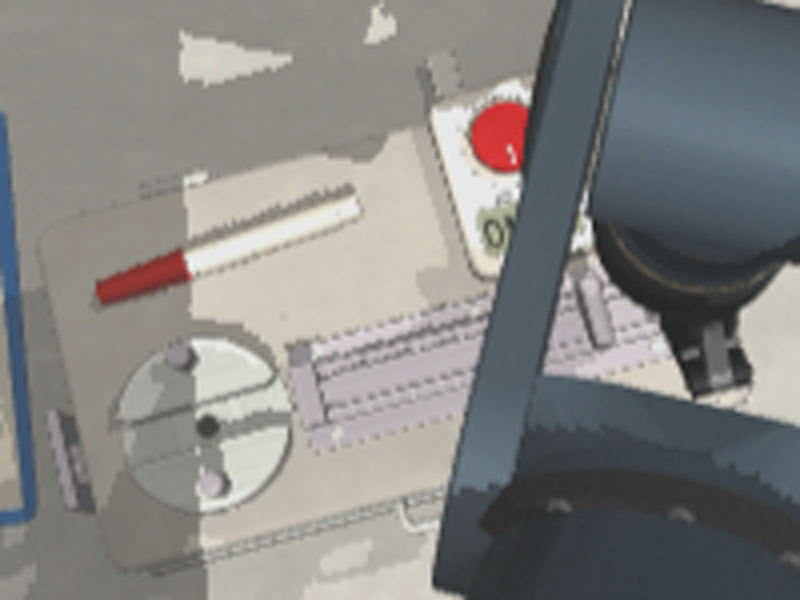

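View pics/w5s.png

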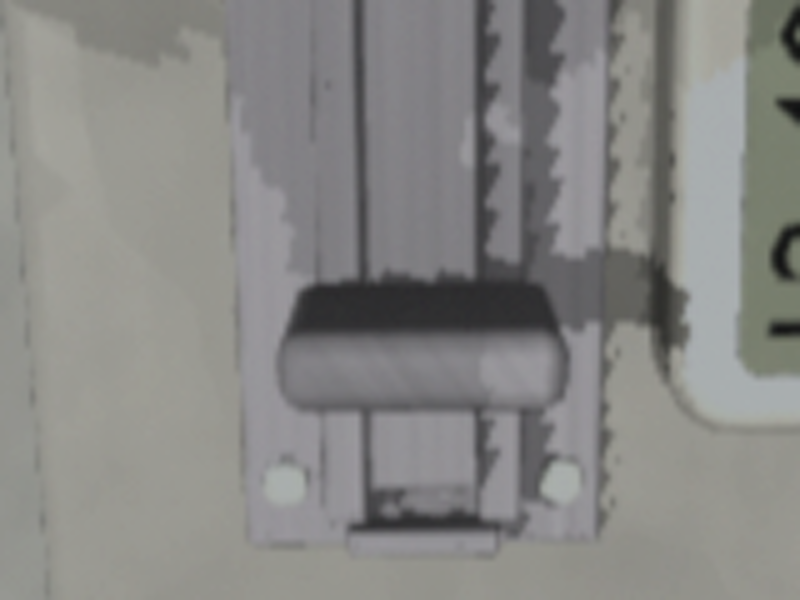

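```bash
cat > pl.py <<'E'
import pickle
from h import *
c=pickle.load(open("pics/w5.pkl","rb"))
A=lambda u,v:((u+.5)/5-.5+240,(v+.5)/5-.5+100)
D=np.array([.5043,.2153]);ya=.2875;R=np.array([[np.cos(ya),np.sin(ya)],[-np.sin(ya),np.cos(ya)]])
def bx(u,v,z): return ((R@(back(c,A(u,v),z)[:2]-D))*1000+[-55,100]).round(1)
for n,a in dict(fl=(277,332,.18),fr=(568,332,.18),bl=(277,410,.18),br=(568,410,.18),barL=(367,450,.146),barR=(478,450,.146),stopL=(348,530,.142),stopR=(498,530,.142),timer=(680,200,.16),tc=(690,400,.16)).items(): print(n,bx(*a))
p=np.array([.5672,.0005]); print("tcp box",(R@(p-D))*1000+[-55,100])
E
python3 pl.py
```

```text
fl [-71.1 -89.6]
fr [-37.7 -89.9]
bl [-71.4 -98.8]
br [-37.6 -99.1]
barL [ -62.  -113.9]
barR [ -46.7 -114. ]
stopL [ -65.  -126.9]
stopR [ -43.7 -127.1]
timer [-22.4 -77.9]
tc [ -20.2 -103.4]
tcp box [ -55.58945223 -123.81935248]
```

Emit:
{"api": "arm_command", "payload": {
  "rows": [
    [[1,0,-30],0,1],
    [[0,0,-30],0,1],
    [[0,0,-19],0,1],
    [[0,0,0],0,1],
    [[-2.8,9.6,0],0,1],
    [[-1.4,4.8,0],0,1],
    [[-1.4,4.8,0],0,1],
    [[-1.4,4.8,0],0,1],
    [[-1.4,4.8,0],0,1],
    [[-1.4,4.8,0],0,1],
    [[0,0,0],0,1]
  ]
}}

```text
t: 7.12
tcp_pos: [0.5585, 0.0337, 0.1652]
tool_rot: [0.601, 0.799, 0.0, -0.0]
force: [1.1, -0.8, 0.6]
finger_gap: -0.001
```

```bash
python3 snap.py wrist w6; python3 snap.py scene s6; python3 crop.py s6 s6c 170 130 200 130 4
```

```text
7.175 [0.5583 0.0336 0.165 ] [ 0.602  0.799  0.    -0.001] [ 0.3 -0.6  1.1] -0.0036380389299059037
7.225 [0.5582 0.0336 0.1649] [ 0.602  0.799  0.    -0.001] [ 0.2 -0.4  1.2] -0.0011931462861886994
```

View pics/w6.png

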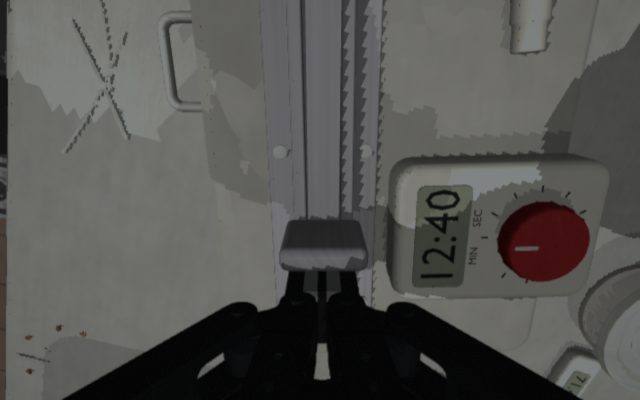

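View pics/s6c.png

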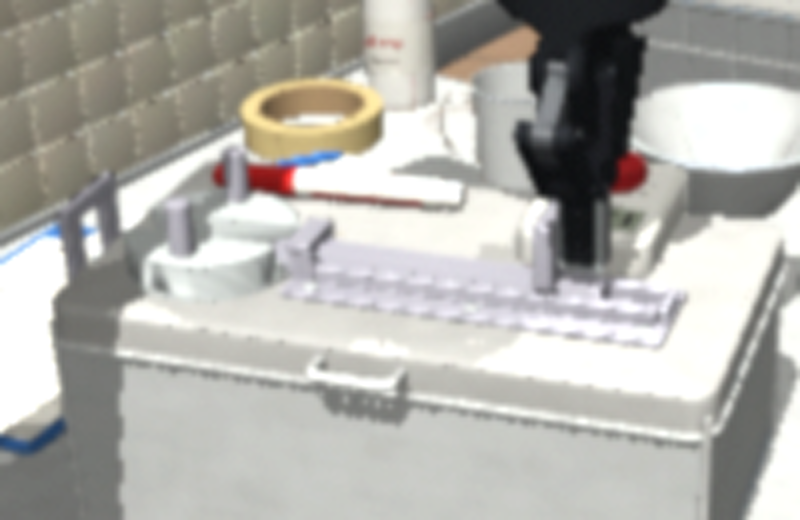

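Emit:
{"api": "arm_command", "payload": {
  "rows": [
    [[-1.4,4.8,0],0,1],
    [[-2.3,7.7,0],0,1],
    [[-2.3,7.7,0],0,1],
    [[-2.3,7.7,0],0,1],
    [[-2.3,7.7,0],0,1],
    [[-2.3,7.7,0],0,1],
    [[0,0,0],0,1]
  ]
}}

```text
t: 8.1
tcp_pos: [0.5455, 0.0772, 0.1654]
tool_rot: [0.601, 0.799, 0.0, -0.0]
force: [-0.6, -0.2, -0.2]
finger_gap: -0.002
```

```bash
python3 snap.py wrist w7
```

```text
8.15 [0.5457 0.0769 0.1654] [ 0.601  0.799  0.    -0.   ] [ 0.3  0.1 -0.1] -0.0002401672465279526
```

View pics/w7.png

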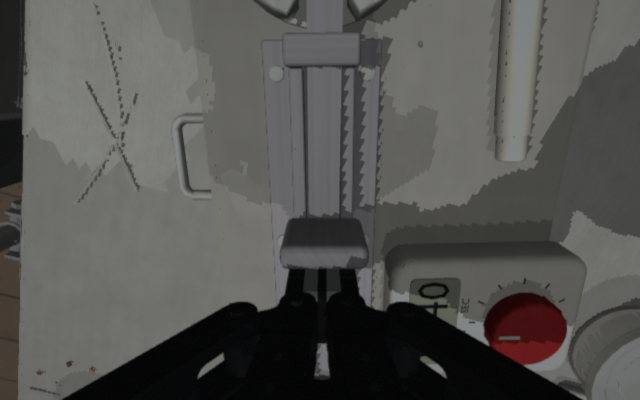

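Emit:
{"api": "arm_command", "payload": {
  "rows": [
    [[-1.4,4.8,0],0,1],
    [[-2.3,7.7,0],0,1],
    [[-2.3,7.7,0],0,1],
    [[-2.3,7.7,0],0,1],
    [[-2.3,7.7,0],0,1],
    [[-2.3,7.7,0],0,1],
    [[-1.4,4.8,0],0,1],
    [[0,0,0],0,1]
  ]
}}

```text
t: 9.15
tcp_pos: [0.5311, 0.1252, 0.1652]
tool_rot: [0.601, 0.799, 0.0, -0.001]
force: [-0.3, 0.4, 0.5]
finger_gap: 0.001
```

```bash
python3 snap.py wrist w8
```

```text
9.2 [0.5309 0.1251 0.165 ] [ 0.602  0.799 -0.    -0.001] [-0.  -0.2  0.6] 0.002001211212060669
```

View pics/w8.png

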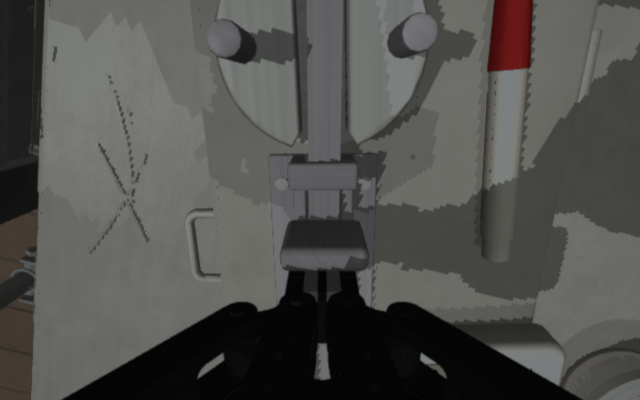

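Emit:
{"api": "arm_command", "payload": {
  "rows": [
    [[-1.1,3.8,0],0,1],
    [[-1.1,3.8,0],0,1],
    [[-0.9,2.9,0],0,1],
    [[-0.6,1.9,0],0,1],
    [[0,0,0],0,1]
  ]
}}

```text
t: 9.82
tcp_pos: [0.5277, 0.1372, 0.1653]
tool_rot: [0.601, 0.799, 0.0, -0.0]
force: [-0.1, 0.6, -0.5]
finger_gap: -0.005
```

Emit:
{"api": "arm_command", "payload": {
  "rows": [
    [[-0.3,1,0],0,1],
    [[-0.3,1,0],0,1],
    [[0,0,0],0,1]
  ]
}}

```text
t: 10.2
tcp_pos: [0.5274, 0.1388, 0.1653]
tool_rot: [0.602, 0.799, 0.0, 0.0]
force: [0.6, -1.9, -0.5]
finger_gap: -0.002
```

Emit:
{"api": "arm_command", "payload": {
  "rows": [
    [[-0.3,1,0],0,1],
    [[-0.2,0.7,0],0,1],
    [[0,0,0],0,1]
  ]
}}

```text
t: 10.58
tcp_pos: [0.5271, 0.1398, 0.1654]
tool_rot: [0.601, 0.799, -0.0, 0.001]
force: [0.9, -5.9, -0.6]
finger_gap: 0.001
```

```bash
python3 snap.py wrist w9; python3 crop.py w9 w9c 250 120 140 120 5
```

```text
10.625 [0.5271 0.1398 0.1654] [ 0.601  0.799 -0.     0.001] [ 0.7 -5.3 -0.8] -0.0005070756736984327
```

View pics/w9c.png

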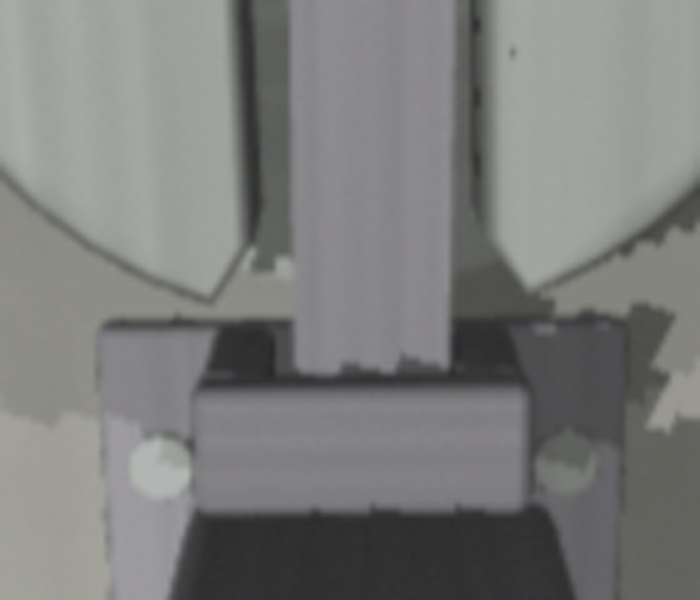

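Emit:
{"api": "arm_command", "payload": {
  "rows": [
    [[-0.3,1,0],0,1],
    [[-0.3,1,0],0,1],
    [[-0.3,1,0],0,1],
    [[0,0,0],0,1],
    [[0,0,0],0,1]
  ]
}}

```text
t: 11.25
tcp_pos: [0.5271, 0.14, 0.1655]
tool_rot: [0.601, 0.799, -0.002, 0.003]
force: [2.3, -13.5, -1.9]
finger_gap: -0.002
```

Emit:
{"api": "arm_command", "payload": {
  "rows": [
    [[1.4,-4.8,0],0,1],
    [[2.8,-9.6,0],0,1],
    [[0,0,25],0,1],
    [[0,0,40],0,1],
    [[0,0,40],0,1],
    [[-4,15,30],0,1],
    [[-8,30,0],0,1],
    [[0,0,0],0,1],
    [[0,0,0],0,1]
  ]
}}

```text
t: 12.38
tcp_pos: [0.5178, 0.174, 0.3]
tool_rot: [0.601, 0.799, -0.0, -0.0]
force: [0.6, -1.1, 0.9]
finger_gap: 0.002
```

```bash
python3 snap.py wrist w10; python3 crop.py w10 w10c 250 50 140 120 5;  python3 snap.py scene s10; python3 crop.py s10 s10c 170 130 200 130 4; python3 snap.py top t10
```

```text
12.425 [0.518  0.1737 0.2999] [ 0.602  0.799 -0.    -0.   ] [0.1 0.3 0.5] -0.00327518755696833
12.475 [0.5181 0.1736 0.2998] [ 0.602  0.799 -0.    -0.   ] [-0.6  0.4 -0.1] -0.002670016335650754
12.525 [0.5182 0.1735 0.2999] [ 0.602  0.799 -0.    -0.   ] [ 0.3 -0.3  0.3] -0.0052060152406802306
```

View pics/w10.png

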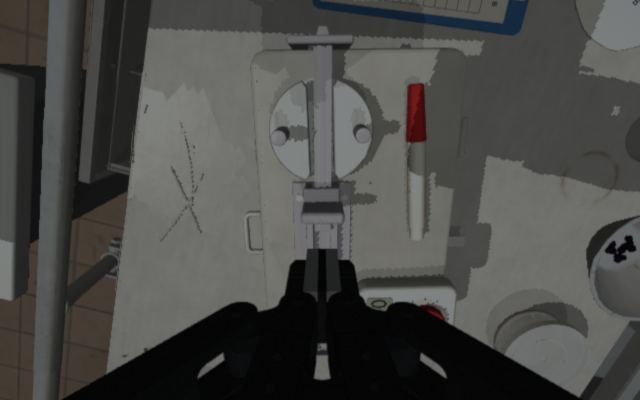

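View pics/s10c.png

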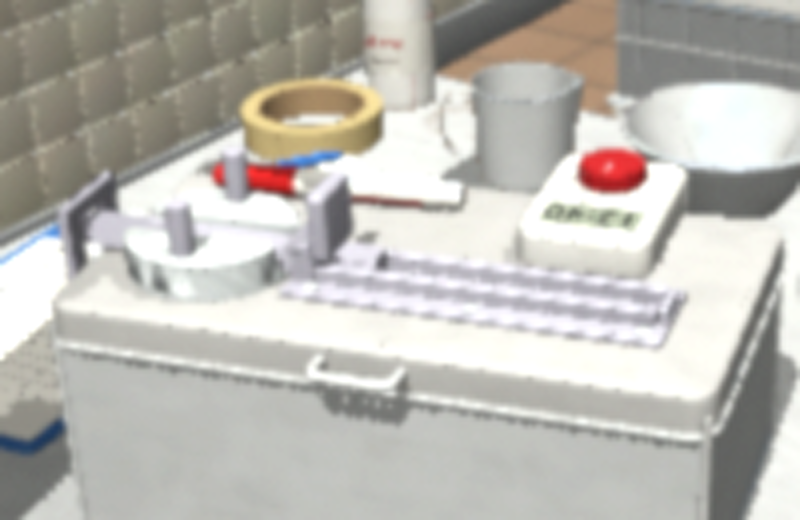

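```bash
python3 crop.py w10 w10c 270 20 110 100 6;python3 crop.py w10 w10d 270 150 110 100 6
```

```text
(no output)
```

View pics/w10c.png

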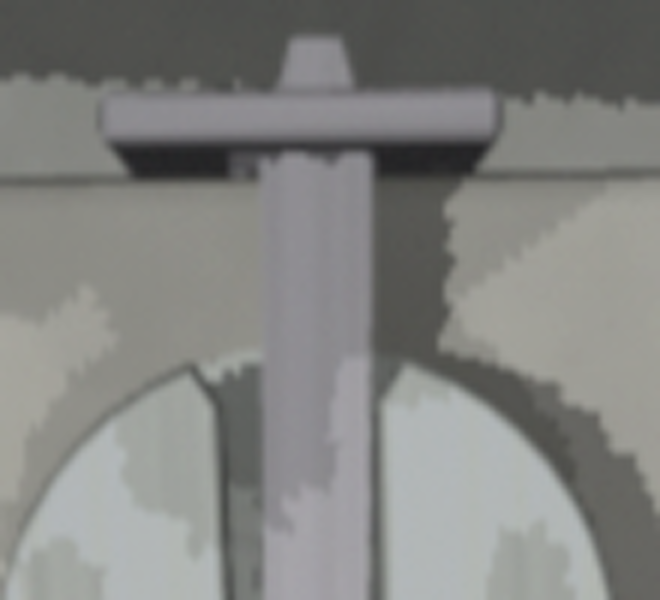

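View pics/w10d.png

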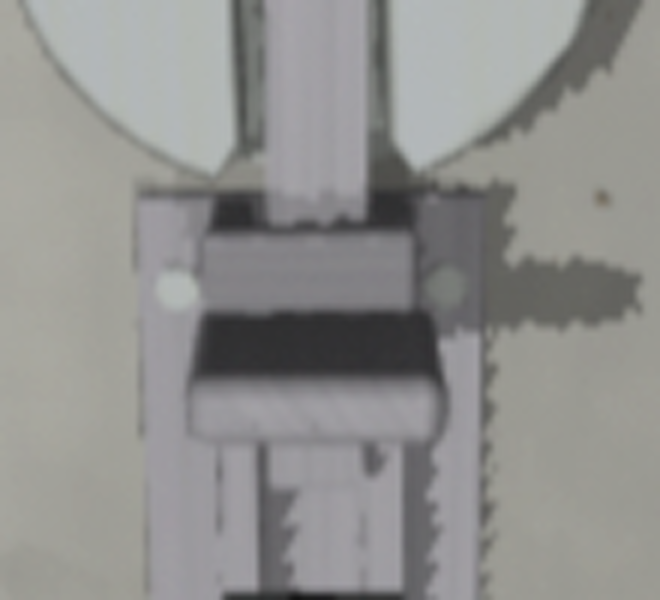

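Run:
```python
import pickle
from h import *
c=pickle.load(open("pics/w10.pkl","rb"))
D=np.array([.5043,.2153]);ya=.2875;R=np.array([[np.cos(ya),np.sin(ya)],[-np.sin(ya),np.cos(ya)]])
def bx(u,v,z,oy): return ((R@(back(c,((u+.5)/6-.5+270,(v+.5)/6-.5+oy),z)[:2]-D))*1000+[-55,100]).round(1)
print("plate front",bx(190,377,.18,150),bx(445,377,.18,150),"back",bx(315,440,.18,150))
print("bridge near top",bx(310,311,.154,150),"nose tip",bx(315,37,.140,20),"keeper far",bx(300,90,.160,20),"near",bx(300,143,.16,20))
```

```text
plate front [-70.2  42.4] [-37.6  42.2] back [-54.3  33.7]
bridge near top [-54.9  42.5] nose tip [-53.3 178.1] keeper far [-55.1 169.5] near [-55.2 163.7]
```

```bash
python3 -c "
from station import manip
print(manip.sign_off(), manip.sense()['t'])"
```

```text
the job is handed in; nothing more can be done
the job is handed in; nothing more can be done
```

The lid is locked. I pushed stud_b about 66° clockwise with the closed fingertips until the slot lined up with the bar. I then pushed the bar by its thumb plate through the slot and the keeper until it stopped against the bridge. The job was handed in at about 12.5 s.

- **Bar home:** the plate's front face measures at box y 42.3 mm, and home is 42. The nose tip is at y 178, which is 8 mm beyond the keeper plate. The last 3 mm of commanded push hardly moved the bar, and the force rose to about 13.5 N.
- **Disc:** before I pushed the bar, the disc's angle read between 0.02 and 0.035 rad, depending on which edge I measured. The keeper edge read about 0.016 rad off the yaw I used, so the true error was probably smaller. The bar then went through the slot with no noticeable resistance (about 1 N or less in the readings).
- **Surroundings:** the timer and marker look unmoved in the last pictures. That was judged by eye and not measured. The bar is flat in its guide, and the arm finished clear, with the fingertips about 16 cm above the lid.

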